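# Open the turner's bench clamp for the next blank

## Robot

A 7-joint arm with a two-finger parallel gripper is mounted at the origin on the work surface. World frame = base frame: x ahead of the robot, y to its left, z up, the work surface at z = 0. Lengths are in m, angles in rad, forces in N, time in s.
With the tool pointing down it reaches from about 0.35 to 0.9 m from the base axis. Payload 8.1 kg.
Tool frame: the origin (TCP) lies at the very end of the fingers, on their centre line; the grasp point (between the pads) lies 19 mm behind it (grasp_offset is the distance from the TCP to the grasp point, in m); z points along the fingers, y is the line along which they close (so a half turn about z gives the same grasp; the last joint's range is limited). The gripper opens to 92 mm and grips with 3 to 60 N. Pads are 19 mm wide; open, the fingers measure 130 mm over their backs; the gripper's body (75 mm by 190 mm) begins 47 mm behind the grasp point.
Start: joints at [-1.377, 0.434, 0.025, 1.573, -0.012, 1.134, -0.075], TCP at [0.183, 0.598, 0.227] pointing down, gripper open.
Joint ranges: [-2.62, 2.62], [-0.44, 2.09], [-1.27, 1.32], [0.08, 2.57], [-1.32, 4.46], [0.12, 2], [-2.74, 2.74]. Speed limits (rad/s): [2.22, 2.22, 3.01, 3.01, 3.14, 3.14, 3.14].

## Interface

Orientations are given as a rotation vector (axis times angle).
In Python, from cell import observe, get_image, camera_params, sign_off, silhouettes, grasp_offset gives the robot as it stands. The module is installed in compiled form; this text tells all that it offers.
- The arm moves only by the tool jog_arm, never from a script. Its argument "motion" is a list that holds one entry, the list of rows, each a list of 7 numbers: the shift along the tool's x, y, z in m, then the turn, a rotation vector about the tool's x, y, z in rad, then the closure, from -1 (fully open) to 1 (shut), so that 0 is half open. In form: [[[dx, dy, dz, wx, wy, wz, hand], ...]]. A call has 1 to 10 rows; each row is the pose to reach, as a shift and turn from the pose commanded when the call began, along the tool's axes at that moment; what a row does not reach only later rows make up. A row lasts 1/12 s, in which the tool goes at most 41.7 mm and 7.16 degrees, less where a joint would pass 70% of its speed; a pose out of reach is approached as far as the arm can. A call with a gripper value outside its range is refused whole. The fingers move at their own pace and stop on an object; "force" is the grip in N (left out, the last holds). Time passes only in rows, so rows that repeat a pose let the fingers close. It gives the time, the measured TCP pose, the force, the opening and the grip force at its end, in the units of the state.
- observe(): the state, without advancing time (a new reading comes with each control period).
- get_image(name): name is "scene" or "top" or "wrist"; returns the picture (384x512x3 uint8, red, green, blue); there is no depth.
- camera_params(name): a dict with "vertical_fov" (degrees; the focal length in pixels is half the picture's height over the tangent of half this angle, whatever the lens; pixels are square), "cx", "cy" (the principal point, pixels), "T" (4x4, takes a point from camera to world coordinates). Camera axes: x right, y down, z forward; pixel columns grow to the right and rows downward; lengths in m; the calibration is good to about 2 mm. A picture is of the moment at which its call begins: read the wrist's pose just before it. camera_params takes no time and is no camera call; for the wrist camera it gives the pose at the moment of the call.
- sign_off(): hands the job in; it is judged then, once.
Trained networks look in the newest picture that a camera, given by its name, has taken for a name from the list of things; names that differ only in an ending like _2 or _b are one class to them, and where a whole thing is asked for, a point or a joint stands for the part that bears it (a point fixed in the world has none). Each returns a list of dicts, best first, with "p" (0 to 1); they miss things now and then, are a little off and sometimes report something else, mostly with a low value. They report only what shows in the picture. A call takes as long as a camera call. They do not tell look-alikes from the thing itself.
- silhouettes(query, camera): "mask" (384x512 bool, what is visible of it) and "pixel" ([column, row] in pixels, amid what is visible of it).
The state is a dict: "clock": time; "joints": joint angles; "dq": joint speeds; "joint_efforts": joint torques, N m; "position": TCP position; "ee_rot": TCP orientation; "force": force on the tool from outside, world axes, zero at the start; "ft_torque": the same for the moment, N m; "width": opening from 0.0 (shut) to 1.0 (fully open); "gripper_force": force on a finger pad.
Only numpy, scipy, OpenCV 4.12 (cv2) and the standard library are available. Lean on these libraries where they do the work, as an engineer would, in place of code of your own. Each camera call takes 0.05 s, during which the arm holds its last target. There are 200 camera calls.

## Task

Open the bench clamp all the way so that the next bowl blank will fit: with a fingertip press down the red release paddle on the sliding jaw and, keeping it down, push the jaw back along its bar until it is up against the yellow end stop. Then let the paddle spring up again and move clear, with nothing gripped. Leave the blank, the wax jar and the little spindle standing where they are.

Things in the scene. Friction and masses are not known exactly. Their poses are not given: they have to be found in the camera images.
- clamp: Bench clamp screwed down, yaw within 0.5 rad. Plywood base 110 x 400 x 12 mm; steel bar 22 mm wide along the clamp's own y, top at 45 mm. Green fixed head with wooden face at the -y end (top 87 mm), yellow end stop at the +y end (50 mm wide, top 80 mm). Origin: on the bench under the middle of the base, z up; the jaw opens towards clamp +y (robot's left at yaw 0).
- jaw (a joint): Slide of the green jaw along the bar in m: 0 = closest to the fixed head, 0.14 = against the yellow end stop; grows along clamp +y. A self-locking ratchet pawl blocks it towards +y unless the red paddle is held down (towards -y it slides any time); then it slides with about 2 N of drag plus 1 N per 80 mm/s and stays where it is left.
- release (a joint): Tilt of the red release paddle in rad: 0 = up (locked), 0.30 = fully down on its stop. The ratchet is free above about 0.08. A spring returns it; pressing its middle takes about 2 N to start and 5.5 N fully down (10 mm of travel there), more close to the push face.
- paddle_top (a point): Middle of the red paddle's upper surface; rides on the jaw. Paddle 46 mm wide across the bar, 50 mm long along it, top 85 mm above the bench when up, open above. Hinged across the bar at its +y end: the pin lies 36 mm towards clamp +y from this point and 10 mm lower, so its -y end goes down when pressed.
- push_face (a point): Middle of the jaw's upright push face: the -y side of the green tower directly behind (+y of) the paddle. Tower 60 mm wide, 33 mm thick along the bar, top 110 mm above the bench. The point lies on the face, 99 mm above the bench, 26 mm towards clamp +y from the paddle's middle. A fingertip pressing the paddle pushes on this face to drive the jaw.
- blank_mid (a point): Centre of the waiting wooden bowl blank, a loose disc 150 mm across and 50 mm high. Bystander.
- wax_mid (a point): Centre of a loose amber jar of wax, 60 mm across and 70 mm high. Bystander.
- spindle_mid (a point): Centre of a loose turned wooden spindle, 48 mm across its foot, 98 mm high, upright. Bystander.
There are look-alikes about, which are no part of the job. Of the things like the part that bears blank_mid, leave any that is orange; of the rest the larger one is meant.

How it is judged:
On the way, in this order (a step that is already met when the one before it is completed fails the run):
1. a finger presses the red paddle down far enough to free the ratchet, the jaw not yet pushed back (value of joint release above 0.08 rad and contact force between the fingers and clamp above 0.5 N and value of joint jaw below 0.08 m), for 0.1 s.
2. the jaw is on its way back with the paddle held down (value of joint jaw above 0.1 m and value of joint release above 0.04 rad and contact force between the fingers and clamp above 0.5 N).
3. the jaw is up against the end stop (value of joint jaw above 0.133 m), for 0.1 s.
At the end, for the whole second after the job is handed in: The jaw rests within 7 mm of the end stop (slide above 0.133 m), the paddle is up again (below 0.04 rad), and the blank, jar and spindle stand upright within 20 mm of where they were (value of joint jaw above 0.133 m and value of joint release below 0.04 rad and velocity of joint jaw below 0.01 m/s and distance of each of blank_mid, wax_mid, spindle_mid from where it was at the start of the episode below 0.02 m and angle between each of blank_mid, wax_mid, spindle_mid's own z axis and vertical below 0.2 rad); the robot touches nothing.
It fails at once if the blank is shoved, knocked over or lifted (distance of blank_mid from where it was at the start of the episode above 0.02 m or height (world z) of blank_mid above 0.037 m or angle between blank_mid's own z axis and vertical above 0.3 rad).
It fails at once if the wax jar is shoved, knocked over or lifted (distance of wax_mid from where it was at the start of the episode above 0.02 m or height (world z) of wax_mid above 0.047 m or angle between wax_mid's own z axis and vertical above 0.3 rad).
It fails at once if the spindle is shoved, knocked over or lifted (distance of spindle_mid from where it was at the start of the episode above 0.02 m or height (world z) of spindle_mid above 0.061 m or angle between spindle_mid's own z axis and vertical above 0.3 rad).
It also fails if it takes over 32 s, if anything falls off the work surface, if the arm or the gripper's body presses on something with over 40 N, if the wrist force passes 120 N, or if a joint passes its speed limit or range.

## Working session

There is one attempt and no reset: what is moved stays moved. The work goes in short steps, Python scripts to look and compute and a tool call to move; the robot and the scene stay as the last step left them, time stands still between calls to the robot, and variables do not carry over. Pictures are saved under pics/ and viewed, at most 10 in all, crops included, and the job is handed in when it is done.

Besides the shell and the picture viewer there is one more tool, called after ">>>" by a JSON object that holds its "api" and its "payload". jog_arm: Moves the arm, as the interface text tells. Its arguments: {"type":"object","properties":{"motion":{"type":"array"},"force":{"type":"number"}},"required":["motion"]}

```bash
mkdir -p pics; python3 - <<'E'
from cell import *
import cv2,numpy as np
o=observe();print({k:np.round(v,3).tolist() for k,v in o.items()})
ims=[]
for n in("scene","top"):
    im=get_image(n);cv2.imwrite(f"pics/{n}0.png",im[...,::-1])
    c=camera_params(n);print(n,c["vertical_fov"],c["cx"],c["cy"],np.round(c["T"],4).tolist())
    ims.append(im)
    for q in("clamp","jaw","release","blank_mid","wax_mid","spindle_mid"):
        print(n,q,[(round(d["p"],2),np.round(d["pixel"]).tolist(),int(d["mask"].sum())) for d in silhouettes(q,n)][:4])
cv2.imwrite("pics/both.png",cv2.resize(np.vstack(ims),(400,600))[...,::-1])
E
```

```text
{'clock': 0.0, 'joints': [-1.377, 0.435, 0.025, 1.574, -0.012, 1.134, -0.075], 'dq': [-0.0, 0.001, 0.0, 0.0, -0.001, 0.002, -0.002], 'joint_efforts': [0.001, -66.785, 0.985, -31.446, -0.061, 0.043, 0.0], 'position': [0.183, 0.597, 0.226], 'ee_rot': [-0.465, -3.107, 0.002], 'force': [0.284, 0.292, -1.509], 'ft_torque': [-0.036, -0.019, -0.011], 'gripper_force': 0.0, 'width': 0.997}
scene 49.90237567177536 256.97241978843795 192.55215758438558 [[-0.6696, 0.4754, -0.5706, 1.0606], [0.7427, 0.4251, -0.5174, 0.4534], [-0.0034, -0.7703, -0.6377, 0.5736], [0.0, 0.0, 0.0, 1.0]]
scene clamp [(0.87, [285.0, 200.0], 9307), (0.72, [275.0, 142.0], 404)]
scene jaw [(0.6, [274.0, 175.0], 1789)]
scene release []
scene blank_mid [(0.72, [143.0, 208.0], 1623), (0.69, [271.0, 317.0], 7830), (0.58, [219.0, 234.0], 4751)]
scene wax_mid [(0.65, [347.0, 180.0], 996)]
scene spindle_mid [(0.58, [275.0, 142.0], 418)]
top 54.034424639545676 252.46766214602 187.59889959074818 [[-0.0117, -0.9985, 0.0528, 0.5452], [-0.9996, 0.0131, 0.0268, 0.0241], [-0.0274, -0.0524, -0.9982, 0.8724], [0.0, 0.0, 0.0, 1.0]]
top clamp [(0.79, [251.0, 204.0], 8452)]
top jaw [(0.68, [265.0, 207.0], 1275)]
top release []
top blank_mid [(0.89, [334.0, 115.0], 1652), (0.72, [172.0, 101.0], 3620), (0.55, [256.0, 132.0], 3548)]
top wax_mid [(0.85, [215.0, 264.0], 681)]
top spindle_mid [(0.7, [296.0, 255.0], 338), (0.27, [255.0, 130.0], 3662)]
```

View pics/scene0.png

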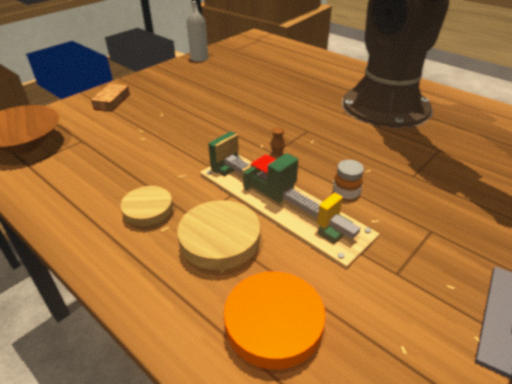

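View pics/top0.png

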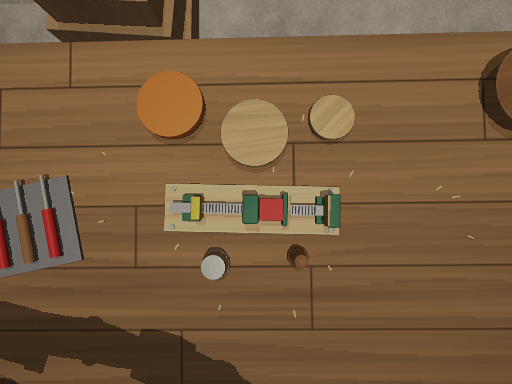

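Both pictures show the same layout:
- **Clamp:** it runs left to right in the top view at nearly zero yaw, with the yellow stop at (195,208), green tower at (251,209), red paddle at (271,209) and fixed head at (334,211).
- **Blanks:** orange (170,104), large wooden (255,132) and small wooden (332,117). The one meant is (255,132), the larger of the two that are not orange. I only need to stay clear of it.

Next I measure.

```bash
cat > h.py <<'E'
from cell import *
import cv2,numpy as np
from scipy.spatial.transform import Rotation as R
def ray(n,px,z,c=None):
    c=c or camera_params(n);f=192/np.tan(np.radians(c["vertical_fov"]/2))
    d=c["T"][:3,:3]@np.array([(px[0]-c["cx"])/f,(px[1]-c["cy"])/f,1]);o=c["T"][:3,3]
    return o+d*(z-o[2])/d[2]
def blob(im,lo,hi,roi):
    h=cv2.cvtColor(im,cv2.COLOR_RGB2HSV);m=cv2.inRange(h,lo,hi);k=np.zeros_like(m);x0,y0,x1,y1=roi;k[y0:y1,x0:x1]=1
    return m*k
E
python3 - <<'E'
from h import *
im=cv2.imread("pics/top0.png")[...,::-1].copy()
red=blob(im,(0,150,90),(7,255,255),(240,185,300,235))|blob(im,(173,150,90),(180,255,255),(240,185,300,235))
yel=blob(im,(20,150,100),(32,255,255),(170,185,220,230))
for n,m,z in(("red",red,.085),("yellow",yel,.08)):
    y,x=np.nonzero(m);print(n,len(x),x.min(),x.max(),y.min(),y.max(),[ray("top",p,z).round(4) for p in((x.mean(),y.mean()),(x.min(),y.mean()),(x.max(),y.mean()))])
for q,z in(("clamp",.012),("jaw",.1),("wax_mid",.07),("spindle_mid",.098)):
    get_image("top") if q=="clamp" else 0
    m=silhouettes(q,"top")[0]["mask"].astype("uint8")
    r=cv2.minAreaRect(cv2.findNonZero(m));print(q,np.array([ray("top",p,z)[:2] for p in cv2.boxPoints(r)]).round(3).tolist(),ray("top",r[0],z).round(4))
big=cv2.resize(im[75:285,150:360],None,fx=2.8,fy=2.8,interpolation=cv2.INTER_CUBIC);cv2.imwrite("pics/crop.png",big[...,::-1])
E
```

```text
red 521 259 282 198 220 [array([0.5408, 0.0078, 0.085 ]), array([0.5411, 0.032 , 0.085 ]), array([ 0.5405, -0.0159,  0.085 ])]
yellow 213 191 199 196 219 [array([0.5465, 0.1672, 0.08  ]), array([0.5466, 0.1756, 0.08  ]), array([0.5464, 0.1587, 0.08  ])]
clamp [[0.495, 0.254], [0.609, 0.251], [0.592, -0.152], [0.48, -0.147]] [0.5437 0.05   0.012 ]
jaw [[0.573, 0.066], [0.572, -0.032], [0.509, -0.031], [0.51, 0.067]] [0.5408 0.0176 0.1   ]
wax_mid [[0.456, 0.156], [0.456, 0.097], [0.395, 0.097], [0.395, 0.157]] [0.4256 0.1268 0.07  ]
spindle_mid [[0.466, -0.024], [0.466, -0.063], [0.423, -0.062], [0.424, -0.024]] [ 0.4446 -0.0431  0.098 ]
```

View pics/crop.png

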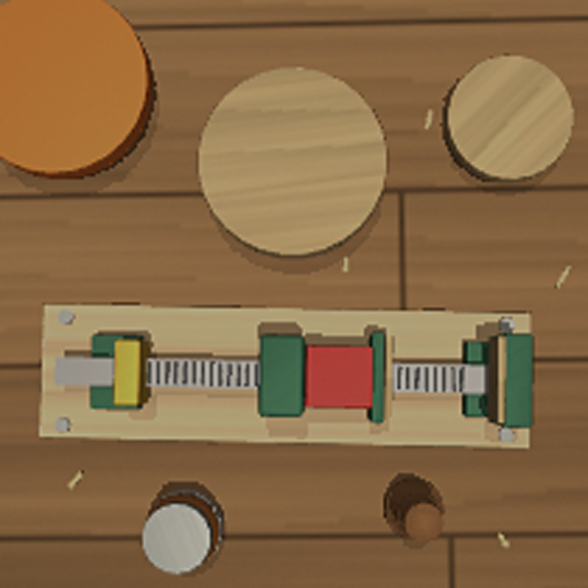

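Crop: the larger plain wooden disc, at (292,162) in the crop, is the blank that has to stay put. The paddle is at (340,377), and its tower face is at crop column 305. Now I work out the approach pose.

```bash
cat >> h.py <<'E'
U=np.array([.036,.9993,0])  # clamp +y
P=np.array([.5408,.0078,.085]) # paddle middle
def target(tilt):
    z=np.sin(tilt)*U+[0,0,-np.cos(tilt)];y=np.array([U[1],-U[0],0]);return R.from_matrix(np.c_[np.cross(y,z),y,z])
def rel(pos,tilt):
    o=observe();r=R.from_rotvec(o["ee_rot"])
    return (r.inv().apply(np.array(pos)-o["position"])).round(4),(r.inv()*target(tilt)).as_rotvec().round(3)
E
python3 - <<'E'
from h import *
print(rel(P+.010*U+[0,0,.095],.35))
E
```

```text
(array([-0.5123, -0.4497,  0.0467]), array([-0.229,  0.298,  1.296]))
```

>>> {"api": "jog_arm", "payload": {"motion": [[[-0.512,-0.45,0.02,-0.229,0.298,1.296,1],[-0.512,-0.45,0.02,-0.229,0.298,1.296,1],[-0.512,-0.45,0.02,-0.229,0.298,1.296,1],[-0.512,-0.45,0.02,-0.229,0.298,1.296,1],[-0.512,-0.45,0.02,-0.229,0.298,1.296,1],[-0.512,-0.45,0.02,-0.229,0.298,1.296,1],[-0.512,-0.45,0.02,-0.229,0.298,1.296,1],[-0.512,-0.45,0.02,-0.229,0.298,1.296,1],[-0.512,-0.45,0.02,-0.229,0.298,1.296,1],[-0.512,-0.45,0.02,-0.229,0.298,1.296,1]]], "force": 20}}

```text
clock: 1.78
position: [0.4026, 0.2414, 0.2151]
ee_rot: [-1.988, -2.102, -0.348]
force: [0.8, 1.2, -0.2]
width: 0.319
gripper_force: 0.0
```

```bash
python3 - <<'E'
from h import *
print(observe()["position"],rel(P+.010*U+[0,0,.065],.35))
E
```

```text
[0.40255059 0.24135375 0.21511682] (array([-0.2399,  0.1255, -0.011 ]), array([-0.014,  0.02 ,  0.09 ]))
```

>>> {"api": "jog_arm", "payload": {"motion": [[[-0.24,0.126,-0.011,-0.014,0.02,0.09,1],[-0.24,0.126,-0.011,-0.014,0.02,0.09,1],[-0.24,0.126,-0.011,-0.014,0.02,0.09,1],[-0.24,0.126,-0.011,-0.014,0.02,0.09,1],[-0.24,0.126,-0.011,-0.014,0.02,0.09,1],[-0.24,0.126,-0.011,-0.014,0.02,0.09,1],[-0.24,0.126,-0.011,-0.014,0.02,0.09,1],[-0.24,0.126,-0.011,-0.014,0.02,0.09,1],[-0.24,0.126,-0.011,-0.014,0.02,0.09,1],[-0.24,0.126,-0.011,-0.014,0.02,0.09,1]]]}}

```text
clock: 2.62
position: [0.5416, 0.0212, 0.1498]
ee_rot: [-2.064, -2.003, -0.362]
force: [-0.5, 0.3, 0.2]
width: 0.005
gripper_force: 0.0
```

```bash
python3 - <<'E'
from h import *
o=observe();print(o["position"],o["force"],o["joints"].round(2) if hasattr(o["joints"],"round") else o["joints"],rel(P+.010*U+[0,0,.010],.35))
c=camera_params("wrist");w=get_image("wrist");s=get_image("scene")
big=cv2.resize(s[110:260,190:390],(533,400),interpolation=cv2.INTER_CUBIC)
cv2.imwrite("pics/close.png",np.hstack([cv2.resize(w,(267,200)).repeat(1,0),np.zeros((200,0,3),np.uint8)])[...,::-1]) if 0 else cv2.imwrite("pics/close.png",np.vstack([big,cv2.resize(np.hstack([w]),(533,400))])[:,:,::-1][:800])
cv2.imwrite("pics/close.png",cv2.resize(cv2.imread("pics/close.png"),(400,600)))
E
```

```text
[0.54163678 0.02122519 0.14984931] [-0.48376896  0.26009451  0.23534148] [-0.26  0.44  0.49  1.91 -0.66  1.01  0.57] (array([-0.022 , -0.0003,  0.0504]), array([-0.003,  0.002,  0.006]))
```

View pics/close.png

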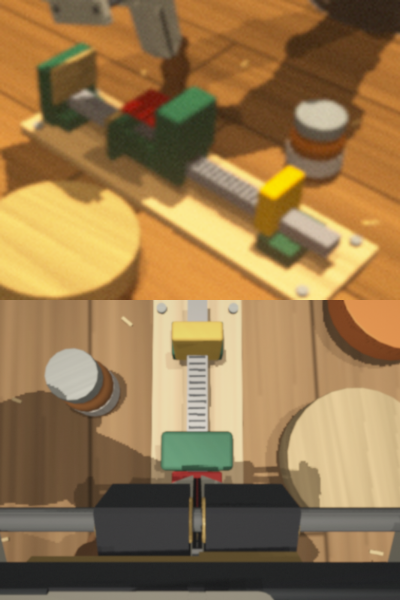

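The picture shows the closed fingers centred over the bar (wrist view column 197), in front of the green tower and above the red paddle. I go down to just above the paddle, then press.

>>> {"api": "jog_arm", "payload": {"motion": [[[-0.012,0,0.025,0,0,0,1],[-0.022,0,0.05,0,0,0,1],[-0.022,0,0.05,0,0,0,1],[-0.022,0,0.05,0,0,0,1]]]}}

```text
clock: 3.05
position: [0.5408, 0.018, 0.0952]
ee_rot: [-2.062, -2.003, -0.36]
force: [0.6, -0.3, 0.4]
width: 0.005
gripper_force: 0.0
```

```bash
python3 - <<'E'
from h import *
o=observe();print(o["position"],o["force"],rel(P+.010*U+[0,0,.0],.35))
E
```

```text
[0.54076533 0.01798466 0.09522544] [ 0.55970195 -0.33604765  0.41772121] (array([-0.0037,  0.0004,  0.0095]), array([-0.005,  0.002,  0.006]))
```

>>> {"api": "jog_arm", "payload": {"motion": [[[-0.0017,0,0.0047,0,0,0,1],[-0.0034,0,0.0094,0,0,0,1],[-0.0045,0,0.0122,0,0,0,1],[-0.0045,0,0.0122,0,0,0,1],[-0.0045,0,0.0122,0,0,0,1]]]}}

```text
clock: 3.47
position: [0.5428, 0.0164, 0.083]
ee_rot: [-2.066, -2.004, -0.364]
force: [1.3, -1.1, 3.3]
width: 0.003
gripper_force: 1.7
```

>>> {"api": "jog_arm", "payload": {"motion": [[[-0.0007,0,0.0019,0,0,0,1],[-0.001,0,0.003,0,0,0,1],[-0.001,0,0.003,0,0,0,1],[-0.001,0,0.003,0,0,0,1]]]}}

```text
clock: 3.8
position: [0.5424, 0.0165, 0.0794]
ee_rot: [-2.066, -2.003, -0.363]
force: [2.6, -1.9, 5.5]
width: 0.006
gripper_force: 2.3
```

The force of 5.5 N means the paddle is nearly fully down. Now I push along +y.

>>> {"api": "jog_arm", "payload": {"motion": [[[0.0047,0,0.0017,0,0,0,1],[0.0094,0,0.0034,0,0,0,1],[0.0141,0,0.0051,0,0,0,1],[0.0188,0,0.0069,0,0,0,1],[0.0235,0,0.0086,0,0,0,1],[0.0282,0,0.0103,0,0,0,1]]]}}

```text
clock: 4.3
position: [0.5428, 0.0475, 0.0791]
ee_rot: [-2.064, -2.004, -0.362]
force: [2.8, -2.5, 4.6]
width: 0.005
gripper_force: 2.5
```

```bash
python3 - <<'E'
from h import *
o=observe();print(o["position"],o["force"],rel(P+.100*U+[0,0,-.0055],.35))
im=get_image("top");red=blob(im,(0,150,60),(7,255,255),(180,185,300,235))|blob(im,(173,150,60),(180,255,255),(180,185,300,235))
cv2.imwrite("pics/t1.png",cv2.resize(im[75:285,150:360],(500,500))[...,::-1]);print([d["pixel"] for d in silhouettes("jaw","top")])
E
```

```text
[0.5427855  0.0474934  0.07909879] [ 2.8474367  -2.48697246  4.567798  ] (array([ 0.0568, -0.0002,  0.0202]), array([-0.003,  0.002,  0.006]))
[[235.8, 207.6]]
```

View pics/t1.png

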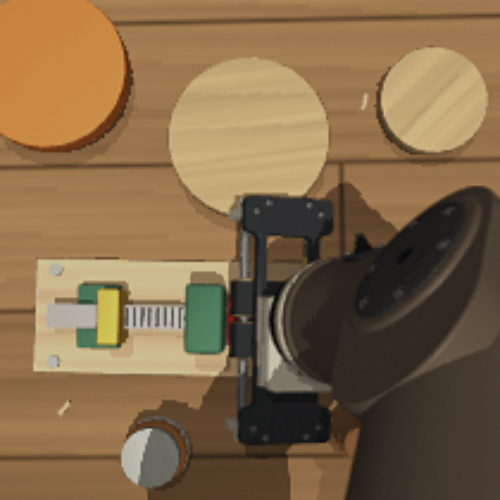

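The tower moved from top-image column 243 to 228, about 30 mm, with the paddle held down. The blank and jar have not been touched. I keep pushing.

>>> {"api": "jog_arm", "payload": {"motion": [[[0.0047,0,0.0017,0,0,0,1],[0.0094,0,0.0034,0,0,0,1],[0.0141,0,0.0051,0,0,0,1],[0.0188,0,0.0069,0,0,0,1],[0.0235,0,0.0086,0,0,0,1],[0.0282,0,0.0103,0,0,0,1],[0.0329,0,0.012,0,0,0,1],[0.0376,0,0.0137,0,0,0,1],[0.0423,0,0.0154,0,0,0,1],[0.047,0,0.0171,0,0,0,1]]]}}

```text
clock: 5.23
position: [0.5441, 0.0973, 0.079]
ee_rot: [-2.065, -2.003, -0.362]
force: [0.4, -2.8, 4.8]
width: 0.004
gripper_force: 2.5
```

>>> {"api": "jog_arm", "payload": {"motion": [[[0.0038,0,0.0014,0,0,0,1],[0.0075,0,0.0027,0,0,0,1],[0.0113,0,0.0041,0,0,0,1],[0.0141,0,0.0051,0,0,0,1]]]}}

```text
clock: 5.57
position: [0.5449, 0.111, 0.0789]
ee_rot: [-2.067, -2.003, -0.361]
force: [-2.2, -10.1, 8.5]
width: 0.004
gripper_force: 5.6
```

>>> {"api": "jog_arm", "payload": {"motion": [[[0.0019,0,0.0007,0,0,0,1],[0.0038,0,0.0014,0,0,0,1],[0.0038,0,0.0014,0,0,0,1],[0.0038,0,0.0014,0,0,0,1]]]}}

```text
clock: 5.9
position: [0.5453, 0.1123, 0.0792]
ee_rot: [-2.071, -2.003, -0.36]
force: [-2.7, -14.4, 12.6]
width: 0.006
gripper_force: 7.9
```

```bash
python3 - <<'E'
from h import *
im=get_image("top")
cv2.imwrite("pics/t2.png",cv2.resize(im[75:285,150:360],(500,500))[...,::-1])
E
```

```text
(no output)
```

View pics/t2.png

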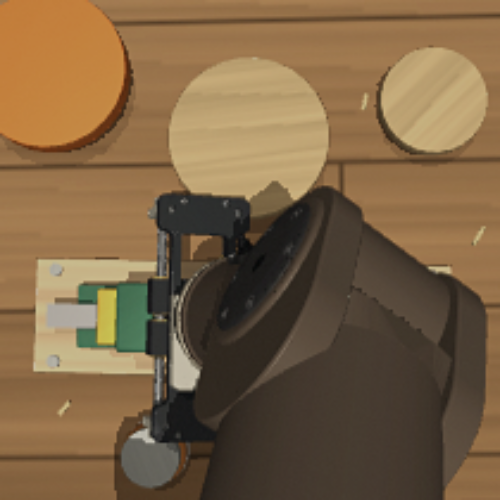

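The tower is up against the yellow stop, at (117,317) in the crop. I lift straight up now, since any pull towards -y would drag the jaw.

>>> {"api": "jog_arm", "payload": {"motion": [[[0.0017,0,-0.0047,0,0,0,1],[0.0034,0,-0.0094,0,0,0,1],[0.0051,0,-0.0141,0,0,0,1],[0.0045,0,-0.0199,0,0,0,1],[0.006,0,-0.03,0,0,0,1],[0.01,0,-0.05,0,0,0,1],[0.02,0,-0.08,0,0,0,1],[0.03,0,-0.11,0,0,0,1],[0.03,0,-0.14,0,0,0,1],[0.03,0,-0.14,0,0,0,1]]]}}

```text
clock: 6.78
position: [0.5469, 0.095, 0.2268]
ee_rot: [-2.067, -2.006, -0.372]
force: [0.6, -0.7, 1.3]
width: 0.004
gripper_force: 0.0
```

>>> {"api": "jog_arm", "payload": {"motion": [[[-0.04,0,-0.01,0,0,0,1],[-0.08,0,-0.02,0,0,0,1],[-0.12,0,-0.03,0,0,0,1],[-0.16,0,-0.04,0,0,0,1],[-0.2,0,-0.05,0,0,0,1],[-0.22,0,-0.05,0,0,0,1],[-0.22,0,-0.05,0,0,0,1],[-0.22,0,-0.05,0,0,0,1]]]}}

```text
clock: 7.45
position: [0.5371, -0.1281, 0.1925]
ee_rot: [-2.067, -2.0, -0.361]
force: [-0.2, 1.2, -0.6]
width: 0.008
gripper_force: 0.0
```

```bash
python3 - <<'E'
from h import *
im=get_image("top");s=get_image("scene")
cv2.imwrite("pics/t3.png",np.hstack([cv2.resize(im[75:285,150:360],(400,400)),cv2.resize(s[110:260,190:390],(400,400))])[...,::-1])
E
```

```text
(no output)
```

View pics/t3.png

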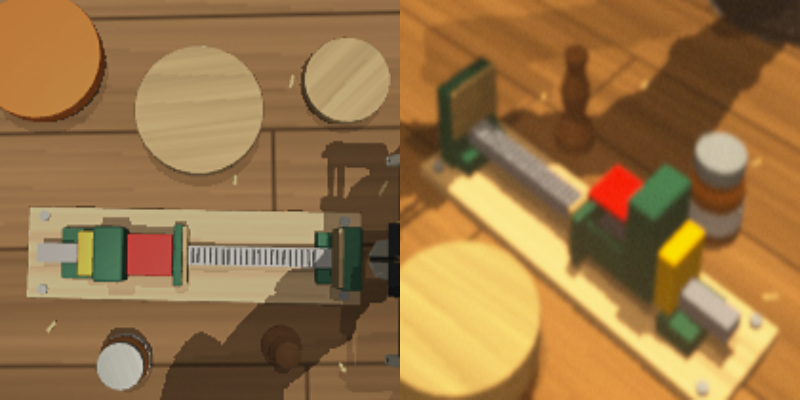

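The jaw is against the yellow stop at (85,253), and the paddle is up. The blank, jar and spindle are unmoved and the arm is clear, so I hand it in.

```bash
python3 -c "from cell import *;print(sign_off())"
```

```text
the job is handed in; nothing more can be done
None
```

The clamp is fully open and the job is handed in: the jaw is against the yellow stop, the paddle is back up, the blank, jar and spindle look unmoved in the last pictures, and the arm is clear; sign-off returned no verdict.

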